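Zero the length gauge and hold a sleeve home against its sprung pin

TASK

Zero the length gauge on the bench by turning its knob anticlockwise (seen from above) all the way back to its zero stop. Then pick up the black sleeve that stands on the bench, lower it upright into the gauge's round socket and press it straight down against the sprung pin until its end is fully home on the hard seat. Finish while you are still pressing it home for the reading: do not let go of it, and leave everything else on the bench where it is.

Things in the scene. Friction and masses are not known exactly. Their poses are not given: they have to be found in the camera images.
- sleeve: the part: a plain black cylindrical sleeve standing on end on the bench, 21 mm diameter, 76 mm tall, 90 to 180 g; treat it as solid. Origin at the centre of its lower end, z axis up along it
- gauge: the length gauge, bolted down: grey base plate 14 mm thick, origin at bench-top height. In its frame (at yaw 0 x away from the robot, y left; z up) the plate spans x -40 to 75, y -120 to 120 mm; knob axis at x 0, y -65; socket axis at x 0, y 65; a tilted dial whose needle follows the pin stands behind the socket (x 30 to 75, y 40 to 90 mm, up to 60 mm over the bench)
- zero_knob_grip (a point): the point at which to grip the zero knob: on its upright axis, 51 mm above the bench. The knob is black: a disc of 44 mm diameter and, upright on it, a bar 42 mm long, 14 mm wide, from 26 to 58 mm above the bench, taken across its 14 mm width from above
- zero_knob (a joint): angle of the zero knob, rad: 0 at the zero stop (bar along the gauge's x axis), growing as the knob turns clockwise seen from above, at most 1.4; it is found somewhere off zero and stays where it is left (friction 0.03 N m). At 0 the white line on the bar's top points to the short white mark on the plate's near edge. Zeroed below 0.08
- socket_mouth (a point): centre of the socket's mouth, 44 mm above the bench, in a steel block 50 x 50 mm. The round hole is 25 mm in diameter (2 mm of play round the sleeve) with a 3 mm chamfer, 20 mm deep down to the seat
- seat_centre (a point): centre of the hard seat at the bottom of the socket, 24 mm above the bench, on the socket's axis
- seat: the flat steel seat at the bottom of the socket, 24 mm above the bench: the hard stop for the sleeve's lower end. Origin on the socket's axis at the plate's top, 14 mm above the bench
- plunger (a joint): how far the sprung pin is pressed down, m: 0 at rest, 0.012 when the sleeve's end is on the seat. The spring pushes back with 4.8 N at first and 9.6 N at the seat
- parts_dish: bystander: an open blue parts dish, 50 x 70 x 32 mm, origin at the centre of its underside
- marker_1: bystander: a white marker pen with a dark cap lying down, 16 x 131 x 16 mm, origin at the centre of its underside
- holder: bystander: the gold and steel nozzle holder lying nearest the robot, 21 x 122 x 21 mm, origin at the centre of its underside
Not all that is in view belongs to the job. What is shaped like the sleeve but green or turquoise is not meant.

How it is judged:
On the way, in this order (a step that is already met when the one before it is completed fails the run):
1. the knob is back at its zero stop (value of joint zero_knob below 0.08 rad), for 0.2 s.
2. the sleeve is pressed fully home on the seat (value of joint plunger above 0.0105 m and z of sleeve in the frame of seat_centre below 0.002 m and horizontal distance between sleeve and seat_centre below 0.006 m and angle between sleeve's own z axis and vertical below 0.15 rad and contact force between sleeve and seat above 0.5 N and contact force between sleeve and the fingers above 1 N), for 0.3 s.
At the end, for the whole second after the job is handed in: The knob is within 0.08 rad of zero; the sleeve is in the socket, within 6 mm of its axis and 0.15 rad of upright, its end within 2 mm of the seat and bearing on it with over 0.5 N, the pin down over 10.5 mm, and the fingers still touch the sleeve with over 1 N (all of step 2 and value of joint zero_knob below 0.08 rad); the arm keeps its last pose, push and grip.
It fails at once if the parts dish is moved by more than 30 mm (distance of parts_dish from where it was at the start of the episode above 0.03 m).
It fails at once if the marker is moved by more than 30 mm (distance of marker_1 from where it was at the start of the episode above 0.03 m).
It fails at once if the gold holder is moved by more than 30 mm (distance of holder from where it was at the start of the episode above 0.03 m).
It also fails if it takes over 64 s, if anything falls off the work surface, if the arm or the gripper's body presses on something with over 40 N, if the wrist force passes 120 N, or if a joint passes its speed limit or range.

ROBOT

A 6-joint arm with a two-finger parallel gripper is mounted at the origin on a cart in front of the work surface, level with it; the furniture and walls round the work are solid. World frame = base frame: x ahead of the robot, y to its left, z up, the work surface at z = 0. Lengths are in m, angles in rad, forces in N, time in s.
With the tool pointing down it reaches from about 0.275 to 0.975 m from the base axis. Payload 8.4 kg.
Tool frame: the origin (TCP) lies on the front face of the gripper's body, between the roots of the fingers; the fingertips stand 88 mm ahead of it and the grasp point (between the pads) lies 69 mm ahead of it (ctrl.tcp_to_grasp is the z of the grasp point in the tool frame, in m); z points along the fingers, y is the line along which they close (so a half turn about z gives the same grasp; the last joint's range is limited). The gripper opens to 92 mm and grips with 3 to 60 N. Pads are 20 mm wide; open, the fingers measure 128 mm over their backs; the gripper's body (75 mm by 189 mm) begins 69 mm behind the grasp point.
Start: joints at [1.156, 0.353, 1.633, -0, 1.155, -0.002], TCP at [0.251, 0.573, 0.303] pointing down, gripper open.
Joint ranges: [-2.63, 2.63], [-0.92, 2.1], [0.06, 2.66], [-1.3, 4.44], [0, 2.69], [-3.02, 3.02]. Speed limits (rad/s): [2.22, 2.22, 2.79, 3.14, 3.14, 3.14].

INTERFACE

Orientations are given as a rotation vector (axis times angle).
In Python, from rig import status, vision, ticket, ctrl gives the robot as it stands.
- The arm moves only by the tool arm_command, never from a script. Its argument "increments" is text: rows parted by semicolons, each of 7 numbers parted by spaces: the shift along the world's x, y, z in m, then the turn, a rotation vector about the world's x, y, z in rad, then the opening, from -1 (shut) to 1 (fully open). In form: tx ty tz ax ay az hand; .... A call has 1 to 8 rows; each row shifts and turns the commanded pose from where the row before left it; what a row does not reach is not made up. A row lasts 1/8 s, in which the tool goes at most 62.5 mm and 10.7 degrees, less where a joint would pass 70% of its speed; a pose out of reach is approached as far as the arm can. A call is refused whole if a number of a shift passes 0.0625 or a number of a turn 0.188, either way. A call with a gripper value outside its range is refused whole. The fingers move at their own pace and stop on an object; "squeeze" is the grip in N (left out, the last holds). Time passes only in rows, so rows that do not move let the fingers close. It gives the time, the measured TCP pose, the force, the opening and the grip force at its end, in the units of the state.
- status.state(): the state, without advancing time (a new reading comes with each control period).
- vision.camera(name): name is "scene" or "top"; returns (picture, depth): 480x640x3 uint8, red, green, blue; 480x640 float32, m along the optical axis (not along the pixel's ray), 0 where there is no reading.
- vision.camera_model(name): a dict with "K" (3x3 intrinsics, pixels), "pose" (4x4, takes a point from camera to world coordinates). Camera axes: x right, y down, z forward; pixel columns grow to the right and rows downward; lengths in m; the calibration is good to about 2 mm. A picture is of the moment at which its call begins. camera_model takes no time and is no camera call.
- ticket.job_done(): hands the job in; it is judged then, once.
The state is a dict: "clock": time; "q": joint angles; "joint_vel": joint speeds; "joint_efforts": joint torques, N m; "tool_pos": TCP position; "eef_rot": TCP orientation; "force": force on the tool from outside, world axes, zero at the start; "ft_torque": the same for the moment, N m; "width": finger opening in m; "finger_force": force on a finger pad.
Only numpy, scipy, OpenCV 4.12 (cv2) and the standard library are available. Lean on these libraries where they do the work, as an engineer would, in place of code of your own. Each camera call takes 0.05 s, during which the arm holds its last target. There are 200 camera calls.

## Working session

There is one attempt and no reset: what is moved stays moved. The work goes in short steps, Python scripts to look and compute and a tool call to move; the robot and the scene stay as the last step left them, time stands still between calls to the robot, and variables do not carry over. Pictures are saved under pics/ and viewed, at most 10 in all, crops included, and the job is handed in when it is done.

Besides the shell and the picture viewer there is one more tool, called as name(argument=value, ...) on one line, values as JSON. arm_command: Moves the arm, as the interface text tells. Its arguments: {"type":"object","properties":{"increments":{"type":"string"},"squeeze":{"type":"number"}},"required":["increments"]}

```bash
mkdir -p pics; ls; python3 - <<'E'
from rig import status,vision,ctrl
import cv2,numpy as np
print(status.state())
for n in("scene","top"):
    p,d=vision.camera(n); cv2.imwrite(f"pics/{n}0.png",p[:,:,::-1]); np.savez(f"{n}0.npz",p=p,d=d); print(vision.camera_model(n))
E
```

```text
pics
{'clock': 0.0, 'q': array([ 1.15557387e+00,  3.53633250e-01,  1.63408077e+00,  2.29815558e-05,
        1.15520305e+00, -2.40956171e-03]), 'joint_vel': array([-0.00074097, -0.0008098 ,  0.00101939, -0.00055807,  0.00063259,
       -0.00030193]), 'joint_efforts': array([ 6.06261910e-04, -5.93834102e+01, -3.34214580e+01,  6.96047070e-02,
        2.36697786e-02, -5.56921259e-05]), 'tool_pos': array([0.2506013 , 0.57217721, 0.30199576]), 'eef_rot': array([-6.43804103e-01, -3.07461581e+00,  2.02816104e-03]), 'force': array([ 0.47037718, -0.24066709,  0.46864963]), 'ft_torque': array([-0.01325962,  0.03526716,  0.00214025]), 'finger_force': 0.0, 'width': 0.09176567284490023}
{'K': array([[539.26850421,   0.        , 319.30937032],
       [  0.        , 539.26850421, 238.87313083],
       [  0.        ,   0.        ,   1.        ]]), 'pose': array([[ 0.59753666, -0.47415183,  0.64662972, -0.00869269],
       [-0.80165467, -0.37067027,  0.46899184, -0.39075418],
       [ 0.01731307, -0.79861355, -0.6015951 ,  0.65449341],
       [ 0.        ,  0.        ,  0.        ,  1.        ]])}
{'K': array([[456.60806922,   0.        , 321.36232472],
       [  0.        , 456.60806922, 239.05697502],
       [  0.        ,   0.        ,   1.        ]]), 'pose': array([[ 3.70132168e-03, -9.93058451e-01,  1.17563659e-01,
         4.80713570e-01],
       [-9.99992309e-01, -3.82810926e-03, -8.52670203e-04,
         5.42738646e-02],
       [ 1.29679788e-03, -1.17559599e-01, -9.93064982e-01,
         9.64416041e-01],
       [ 0.00000000e+00,  0.00000000e+00,  0.00000000e+00,
         1.00000000e+00]])}
```

View pics/scene0.png

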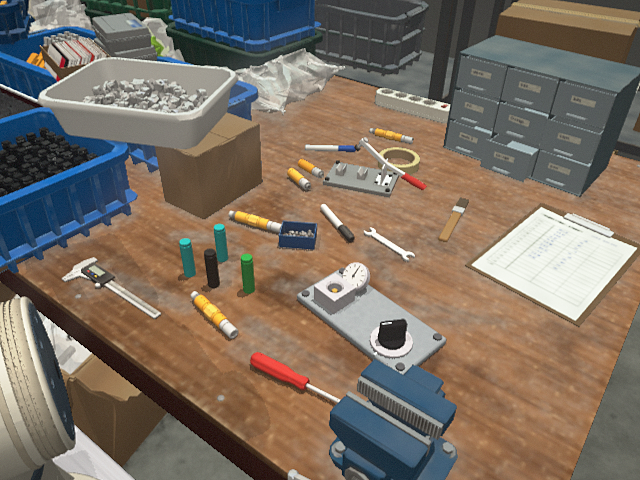

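View pics/top0.png

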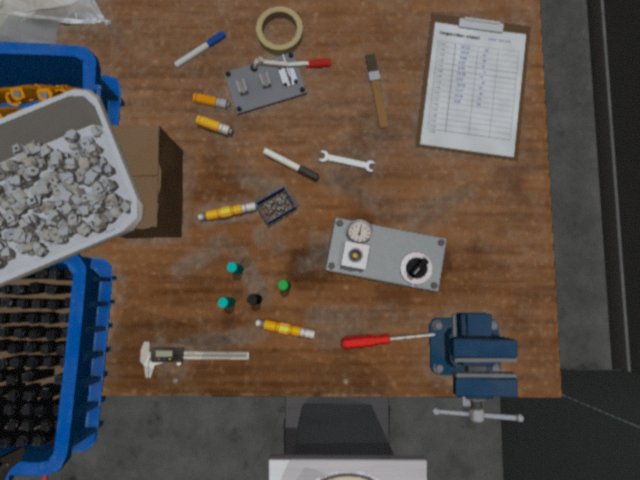

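The scene view shows the black sleeve at (211,268) between two turquoise ones and a green one, with the socket at (337,290) and the knob at (392,335). In the top view, the sleeve top is at (254,299), the socket at (354,256) and the knob at (416,268).

```bash
cat > h.py <<'E'
import numpy as np,cv2
from rig import vision,status
def ray(n,u,v,z):
    m=vision.camera_model(n);K,T=m["K"],m["pose"]
    d=T[:3,:3]@np.linalg.solve(K,[u,v,1.]);o=T[:3,3]
    return o+d*(z-o[2])/d[2]
def pt(n,u,v,dep):
    m=vision.camera_model(n);K,T=m["K"],m["pose"]
    return T[:3,:3]@(np.linalg.solve(K,[u,v,1.])*dep)+T[:3,3]
def cloud(n,d):
    m=vision.camera_model(n);K,T=m["K"],m["pose"]
    v,u=np.mgrid[:480,:640]
    c=np.stack([(u-K[0,2])/K[0,0]*d,(v-K[1,2])/K[1,1]*d,d],-1)
    return c@T[:3,:3].T+T[:3,3]
E
python3 - <<'E'
from h import *
z=np.load("top0.npz");p,d=z["p"],z["d"];C=cloud("top",d)
hsv=cv2.cvtColor(p,cv2.COLOR_RGB2HSV)
def box(x0,x1,y0,y1):
    m=np.zeros((480,640),bool);m[y0:y1,x0:x1]=1;return m
# tops of standing cylinders
for nm,b in dict(black=box(242,266,285,312),tealA=box(212,234,290,312),tealB=box(222,244,256,278),green=box(274,294,276,296)).items():
    m=b&(C[...,2]>.068)&(C[...,2]<.09)&(d>0); X=C[m]; print(nm,m.sum(),X.mean(0).round(4),((X.min(0)+X.max(0))/2).round(4))
# black sleeve colour mask
m=(box(242,266,285,312)&(p.max(-1)<70)).astype(np.uint8);v,u=np.nonzero(m);print("blk px",u.min(),u.max(),v.min(),v.max())
# plate rect
m=(box(310,460,205,305)&(C[...,2]>.009)&(C[...,2]<.02)|box(310,460,205,305)&(C[...,2]>.02)).astype(np.uint8)
P=C[m>0][:,:2].astype(np.float32); P=P[(P[:,0]>0)]
r=cv2.minAreaRect((P*1000)); print("plate",r,(cv2.boxPoints(r)).round(1).tolist())
# bar top
m=box(395,440,245,295)&(C[...,2]>.050)&(C[...,2]<.065)
r=cv2.minAreaRect((C[m][:,:2]*1000).astype(np.float32));print("bar",m.sum(),r,C[m].mean(0))
m=box(335,375,238,275)&(C[...,2]>.040)&(C[...,2]<.048)
r=cv2.minAreaRect((C[m][:,:2]*1000).astype(np.float32));print("block",m.sum(),r)
big=cv2.resize(p[200:320,200:460,::-1],None,fx=3,fy=3,interpolation=cv2.INTER_CUBIC);cv2.imwrite("pics/crop1.png",big)
E
```

```text
black 91 [0.4678 0.1868 0.075 ] [0.4679 0.1874 0.0738]
tealA 96 [0.4617 0.2426 0.0748] [0.461  0.2433 0.0738]
tealB 91 [0.53   0.2272 0.0749] [0.5298 0.2276 0.0735]
green 91 [0.496  0.1279 0.0748] [0.4961 0.1281 0.0736]
blk px 247 261 294 310
plate ((538.695068359375, -77.49342346191406), (239.85508728027344, 162.60125732421875), 79.3663558959961) [[436.70001220703125, -180.39999389648438], [596.5, -210.39999389648438], [640.7000122070312, 25.399999618530273], [480.8999938964844, 55.400001525878906]]
bar 150 ((532.9830322265625, -142.21881103515625), (14.232952117919922, 42.01457595825195), 48.030391693115234) [ 0.53271496 -0.14183794  0.05724064]
block 479 ((556.96533203125, -14.610509872436523), (49.7388801574707, 50.00656509399414), 79.44861602783203)
```

View pics/crop1.png

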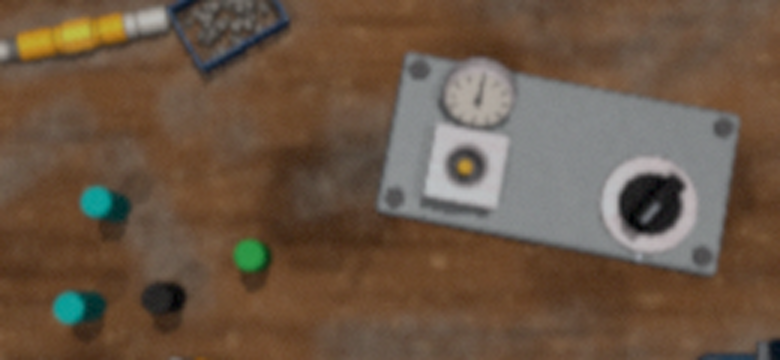

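Gauge yaw is about -0.186 rad and the bar is about 31° clockwise of zero. In the crop the socket is at (466,166) and the knob's white line points lower left. Next I check that the path is clear, then move.

```bash
python3 - <<'E'
from h import *
for n in("top","scene"):
    C=cloud(n,np.load(n+"0.npz")["d"]);X=C.reshape(-1,3)
    t=((X[:,1]-.572)/(-.714));px=.25+.2825*t
    m=(t>0)&(t<1.15)&(abs(X[:,0]-px)<.15)&(X[:,2]>.05)&(X[:,2]<.6)
    Y=X[m]; print(n,[(round(a,1),Y[(t[m]>a)&(t[m]<a+.1),2].max().round(3) if ((t[m]>a)&(t[m]<a+.1)).any() else 0) for a in np.arange(0,1.1,.1)])
    m=(abs(X[:,0]-.533)<.12)&(abs(X[:,1]+.18)<.12)&(X[:,2]>.07)&(X[:,2]<.3); print(X[m].max(0) if m.any() else None)
# holder extents
p=np.load("top0.npz")["p"];C=cloud("top",np.load("top0.npz")["d"])
h=cv2.cvtColor(p,cv2.COLOR_RGB2HSV);m=(C[...,2]>.008)&(C[...,0]>.37)&(C[...,0]<.44)&(C[...,1]>.05)&(C[...,1]<.2);print("holder",C[m].min(0),C[m].max(0))
E
```

```text
top [(np.float64(0.0), np.float64(0.278)), (np.float64(0.1), np.float64(0.332)), (np.float64(0.2), 0), (np.float64(0.3), 0), (np.float64(0.4), np.float64(0.079)), (np.float64(0.5), np.float64(0.079)), (np.float64(0.6), np.float64(0.079)), (np.float64(0.7), 0), (np.float64(0.8), np.float64(0.059)), (np.float64(0.9), np.float64(0.061)), (np.float64(1.0), np.float64(0.09))]
[ 0.44491834 -0.21085508  0.10658833]
scene [(np.float64(0.0), np.float64(0.149)), (np.float64(0.1), np.float64(0.15)), (np.float64(0.2), 0), (np.float64(0.3), 0), (np.float64(0.4), np.float64(0.079)), (np.float64(0.5), np.float64(0.077)), (np.float64(0.6), np.float64(0.078)), (np.float64(0.7), 0), (np.float64(0.8), np.float64(0.059)), (np.float64(0.9), np.float64(0.06)), (np.float64(1.0), np.float64(0.128))]
[ 0.4447878  -0.2108089   0.10476657]
holder [0.38917288 0.0677053  0.00888004] [0.4255814  0.18673552 0.02556303]
```

arm_command(increments="0.02 -0.051 0 0 0 -0.04 0.1; 0.02 -0.051 0 0 0 -0.04 0.1; 0.02 -0.051 0 0 0 -0.04 0.1; 0.02 -0.051 0 0 0 -0.04 0.1; 0.02 -0.051 0 0 0 -0.04 0.1; 0.02 -0.051 0 0 0 -0.04 0.1; 0.02 -0.051 0 0 0 -0.04 0.1", squeeze=20)

```text
clock: 0.98
tool_pos: [0.391, 0.2138, 0.3026]
eef_rot: [1.068, 2.954, 0.0]
force: [0.8, 0.2, -0.8]
width: 0.0505
finger_force: 0.0
```

arm_command(increments="0.02 -0.051 0 0 0 -0.04 0.1; 0.02 -0.051 0 0 0 0 0.1; 0.02 -0.051 0 0 0 0 0.1; 0.02 -0.051 0 0 0 0 0.1; 0.02 -0.051 -0.02 0 0 0 0.1; 0.021 -0.05 -0.03 0 0 0 0.1; 0.021 -0.051 -0.03 0 0 0 0.1; 0 0 0 0 0 0 0.1")

```text
clock: 1.98
tool_pos: [0.5323, -0.1429, 0.2201]
eef_rot: [-1.129, -2.928, 0.001]
force: [-0.2, 0.8, 0.3]
width: 0.0504
finger_force: 0.0
```

arm_command(increments="0 0 -0.03 0 0 0 0.1; 0 0 -0.03 0 0 0 0.1; 0 0 -0.03 0 0 0 0.1; 0 0 -0.01 0 0 0 0.1; 0 0 0 0 0 0 -1; 0 0 0 0 0 0 -1; 0 0 0 0 0 0 -1; 0 0 0 0 0 0 -1")

```text
clock: 2.98
tool_pos: [0.5332, -0.1402, 0.1236]
eef_rot: [1.125, 2.931, 0.001]
force: [0.9, 4.5, 3.3]
width: 0.0138
finger_force: 20.0
```

arm_command(increments="0 0 0 0 0 0.1 -1; 0 0.001 0 0 0 0.1 -1; 0 0.001 0 0 0 0.1 -1; 0 0 0 0 0 0.1 -1; 0 0 0 0 0 0.1 -1; 0 0 0 0 0 0.06 -1; 0 0 0 0 0 0.03 -1; 0 0 0 0 0 0 -1")

```text
clock: 3.98
tool_pos: [0.5329, -0.1403, 0.1236]
eef_rot: [0.223, 3.132, -0.005]
force: [-2.7, -12.7, 3.1]
width: 0.0142
finger_force: 20.5
```

```bash
python3 - <<'E'
from h import *
s=status.state();print(s["tool_pos"],s["eef_rot"],s["ft_torque"],s["force"])
r=s["eef_rot"];print(2*np.degrees(np.arctan2(r[1],r[0]))-90)
E
```

```text
[ 0.5329066  -0.14032912  0.12360095] [ 0.22344346  3.13224865 -0.00454959] [-2.45025638  0.49018467 -0.51578842] [ -2.73096138 -12.72054237   3.05586322]
81.83927059856953
```

arm_command(increments="0 0 0 0 0 0 0.1; 0 0 0 0 0 0 0.1; 0 0 0.03 0 0 0 0.1; 0 0 0.05 0 0 0 0.1; 0 0.03 0.04 0 0 0.18 0.1; 0 0.05 0 0 0 0.18 0.1; -0.01 0.055 0 0 0 0.18 0.1; -0.01 0.055 0 0 0 0.18 0.1")

```text
clock: 4.97
tool_pos: [0.5122, 0.0535, 0.2431]
eef_rot: [-0.902, 3.009, 0.0]
force: [1.4, -0.5, -1.2]
width: 0.0505
finger_force: 0.0
```

```bash
python3 - <<'E'
from h import *
p,d=vision.camera("top");C=cloud("top",d)
m=np.zeros((480,640),bool);m[245:295,395:440]=1
m&=(C[...,2]>.050)&(C[...,2]<.065)
print("bar",m.sum(),cv2.minAreaRect((C[m][:,:2]*1000).astype(np.float32)))
s=status.state();r=s["eef_rot"];print(s["tool_pos"],2*np.degrees(np.arctan2(r[1],r[0]))-90,s["width"])
E
```

```text
bar 153 ((532.995849609375, -142.2288360595703), (13.95744800567627, 41.376564025878906), 79.2054672241211)
[0.51082372 0.05834705 0.24291799] 123.97095911047572 0.05029049919328657
```

arm_command(increments="-0.015 0.04 0 0 0 0.18 0.1; -0.015 0.045 0 0 0 0.18 0.1; -0.013 0.044 0 0 0 0.18 0.1; 0 0 0 0 0 0.16 0.1; 0 0 0 0 0 0 0.1")

```text
clock: 5.65
tool_pos: [0.4693, 0.1813, 0.2428]
eef_rot: [1.873, -2.522, -0.0]
force: [-0.5, -0.7, 0.0]
width: 0.0506
finger_force: 0.0
```

```bash
python3 - <<'E'
from h import *
s=status.state();r=s["eef_rot"];print(s["tool_pos"],2*np.degrees(np.arctan2(r[1],r[0]))-90,s["width"])
E
```

```text
[0.46931982 0.18133152 0.24281981] -196.81026658832482 0.050629855228050746
```

arm_command(increments="-0.0015 0.0055 -0.02 0 0 0 0.1; 0 0 -0.02 0 0 0 0.1; 0 0 -0.01 0 0 0 0.1; 0 0 0 0 0 0 0.1")

```text
clock: 6.15
tool_pos: [0.4679, 0.1858, 0.1923]
eef_rot: [1.869, -2.524, -0.001]
force: [-0.7, -0.4, -0.1]
width: 0.0504
finger_force: 0.0
```

arm_command(increments="0 0.001 -0.03 0 0 0 0.1; 0 0 -0.03 0 0 0 0.1; 0 0 -0.013 0 0 0 0.1; 0 0 0 0 0 0 0.1; 0 0 0 0 0 0 -1; 0 0 0 0 0 0 -1; 0 0 0 0 0 0 -1; 0 0 0 0 0 0 -1", squeeze=45)

```text
clock: 7.15
tool_pos: [0.4684, 0.1874, 0.1204]
eef_rot: [-1.872, 2.522, -0.0]
force: [0.2, -0.5, 6.1]
width: 0.0202
finger_force: 45.0
```

arm_command(increments="0 0 0.02 0 0 0 -1; 0 0 0.04 0 0 0 -1; 0 0 0.04 0 0 0 -1; 0 0 0.02 0 0 0 -1; 0.018 -0.041 0 0 0 -0.18 -1; 0.018 -0.041 0 0 0 -0.18 -1; 0.018 -0.041 0 0 0 -0.18 -1; 0.018 -0.041 0 0 0 -0.18 -1")

```text
clock: 8.15
tool_pos: [0.5403, 0.0219, 0.2397]
eef_rot: [0.855, -3.023, -0.0]
force: [0.4, -0.1, -1.7]
width: 0.0201
finger_force: 45.0
```

arm_command(increments="0.0165 -0.038 0 0 0 -0.18 -1; 0 0 0 0 0 -0.18 -1; 0 0 0 0 0 -0.18 -1; 0 0 0 0 0 -0.18 -1; 0 0 0 0 0 -0.02 -1; 0 0 0 0 0 0 -1")

```text
clock: 8.9
tool_pos: [0.5565, -0.0147, 0.2397]
eef_rot: [-0.281, -3.129, 0.0]
force: [-0.3, -0.3, -1.2]
width: 0.02
finger_force: 45.0
```

```bash
python3 - <<'E'
from h import *
s=status.state();r=s["eef_rot"];print(s["tool_pos"],r,2*np.degrees(np.arctan2(r[1],r[0]))-90,s["width"],s["force"])
p,d=vision.camera("scene");np.savez("s1.npz",p=p,d=d)
cv2.imwrite("pics/s1.png",cv2.resize(p[170:350,250:450,::-1],None,fx=3,fy=3))
E
```

```text
[ 0.55645934 -0.01474738  0.2396559 ] [-2.81422808e-01 -3.12855353e+00  9.06434979e-05] -280.28018774106283 0.01999672989146014 [-0.27144801 -0.30554981 -1.20132941]
```

View pics/s1.png

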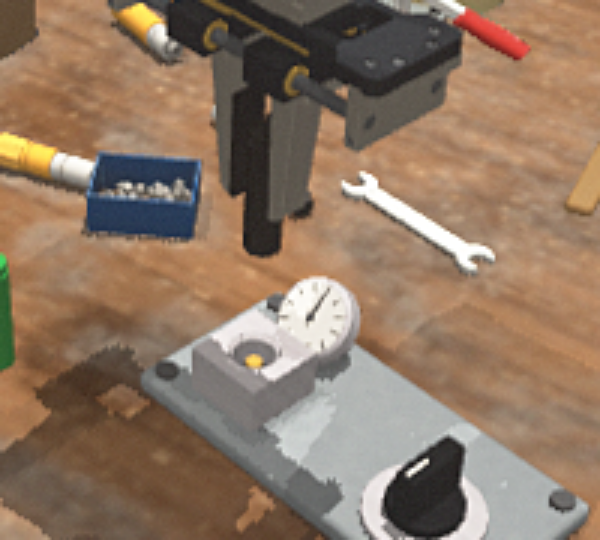

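The crop shows the sleeve upright in the gripper above the socket, its lower end at (263,243). The pin is at (254,360), and the knob line points at the near edge. I'll check the lateral offset from depth.

```bash
python3 - <<'E'
from h import *
from scipy.optimize import least_squares as L
z=np.load("s1.npz");p,d=z["p"],z["d"];C=cloud("scene",d)
m=(p.max(-1)<75)&(abs(C[...,0]-.5565)<.03)&(abs(C[...,1]+.0147)<.03)
X=C[m];print(X[:,2].min())
for a,b in((.12,.134),(.134,.148)):
    Y=X[(X[:,2]>a)&(X[:,2]<b)][:,:2]
    print(len(Y),L(lambda c:np.hypot(*(Y-c).T)-.0105,[.56,-.012],loss="soft_l1",f_scale=.0005).x)
m=(C[...,2]>.0425)&(C[...,2]<.0455)&(abs(C[...,0]-.5565)<.04)&(abs(C[...,1]+.0147)<.04)
print(m.sum(),cv2.minAreaRect((C[m][:,:2]*1000).astype(np.float32)))
E
```

```text
0.1193508695696629
86 [ 0.55828413 -0.01539922]
72 [ 0.55822811 -0.01528568]
377 ((557.2531127929688, -13.964305877685547), (52.088531494140625, 51.60674285888672), 78.74987030029297)
```

arm_command(increments="-0.0005 0.0005 -0.03 0 0 0 -1; 0 0 -0.025 0 0 0 -1; 0 0 -0.015 0 0 0 -1; 0 0 -0.005 0 0 0 -1; 0 0 -0.004 0 0 0 -1; 0 0 0 0 0 0 -1")

```text
clock: 9.7
tool_pos: [0.5564, -0.0143, 0.1612]
eef_rot: [0.286, 3.128, 0.0]
force: [1.0, 0.7, -2.1]
width: 0.0205
finger_force: 45.0
```

arm_command(increments="0 0 -0.004 0 0 0 -1; 0 0 -0.003 0 0 0 -1; 0 0 -0.003 0 0 0 -1; 0 0 0 0 0 0 -1", squeeze=55)

```text
clock: 10.2
tool_pos: [0.5566, -0.0143, 0.1511]
eef_rot: [0.287, 3.128, 0.0]
force: [0.7, 0.5, 5.3]
width: 0.0202
finger_force: 55.0
```

arm_command(increments="0 0 -0.003 0 0 0 -1; 0 0 -0.002 0 0 0 -1; 0 0 -0.002 0 0 0 -1; 0 0 0 0 0 0 -1")

```text
clock: 10.7
tool_pos: [0.5566, -0.0143, 0.1444]
eef_rot: [0.287, 3.127, 0.0]
force: [-1.0, 0.3, 7.5]
width: 0.02
finger_force: 55.0
```

arm_command(increments="0 0 -0.001 0 0 0 -1; 0 0 -0.001 0 0 0 -1; 0 0 0 0 0 0 -1")

```text
clock: 11.08
tool_pos: [0.5569, -0.0143, 0.1443]
eef_rot: [0.287, 3.127, 0.0]
force: [-6.7, -0.2, 29.0]
width: 0.0203
finger_force: 55.0
```

arm_command(increments="0 0 0 0 0 0 -1; 0 0 0 0 0 0 -1; 0 0 0 0 0 0 -1; 0 0 0 0 0 0 -1; 0 0 0 0 0 0 -1")

```text
clock: 11.7
tool_pos: [0.5568, -0.0143, 0.1443]
eef_rot: [0.286, 3.127, 0.0]
force: [-7.2, 0.2, 28.1]
width: 0.0202
finger_force: 55.0
```

```bash
python3 - <<'E'
from h import *
p,d=vision.camera("scene")
cv2.imwrite("pics/s2.png",cv2.resize(p[200:380,250:450,::-1],None,fx=3,fy=3))
s=status.state();print(s["tool_pos"],s["force"],s["ft_torque"])
E
```

```text
[ 0.55683474 -0.0143265   0.1442591 ] [-6.79854662 -0.45103971 30.09709061] [-0.07220263  1.3958098   0.00697962]
```

View pics/s2.png

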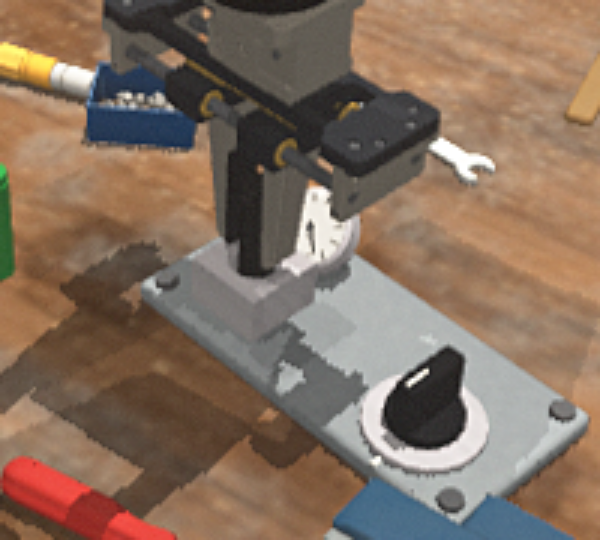

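The crop shows the sleeve seated in the socket at (255,268) and still gripped, the dial needle swung over, and the knob line at zero. The force holds at about 29 N at exactly seat height.

```bash
python3 -c "
from rig import ticket
print(ticket.job_done())"
```

```text
the job is handed in; nothing more can be done
None
```

I turned the knob back to its zero stop and pressed the black sleeve home on the seat, holding about 29 N with the grip still closed, then handed the job in; no verdict was returned.

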